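Prove a handle blank on the boring pin and present it hole-up

TASK

Take the short square handle blank off the bench and find its bored end by pushing that end all the way onto the boring gauge's pin, until the pin stands on the bottom of the hole. Then draw it off, turn it over and finish while still holding it in the gripper, still and with the hole facing straight up, about 20 cm above the bench, ready for the tang. Leave the other things on the bench where they are.

Things in the scene. Friction and masses are not known exactly. Their poses are not given: they have to be found in the camera images.
- blank: the short square blank of pale wood for a palm-gouge handle, 40 x 40 mm section, 90 mm long, 0.06 to 0.13 kg, lying on a long face at the start, pointing any way. Origin at its centre (20 mm above the bench when it lies). Its z axis runs lengthwise, out through the bored end; x and y are normal to the long faces
- hole_mouth (a point): centre of the hole's mouth in the blank's bored end, 45 mm from the blank's origin along its z; same axes as the blank. The blind hole is round, 15 mm in diameter and 45 mm deep, so its floor lies at the blank's origin. The other end has a dimple of the same diameter but only 6 mm deep: the ends look alike, only the depth tells
- gauge: the boring gauge, fixed to the bench: a dark wooden block 50 mm (x) x 60 mm (y), 65 mm high, on a foot 12 mm thick and 60 mm wide that reaches 85 mm back from the origin (-x), with one level steel pin. Origin on the bench under the block's centre; its x axis is the direction in which the pin points, roughly away from the robot
- pin_tip (a point): the free end of the gauge's steel pin: 10 mm diameter, 50 mm long from the block's face, slightly chamfered, its axis level and 45 mm above the bench; the tip lies 75 mm from the gauge's origin along the gauge's x axis; same axes as the gauge. The block's face is 5 mm short of a blank whose hole is bottomed on the pin
- chisel: bystander: a bench chisel lying flat, handle 130 mm long and 24 mm thick, blade to +x, 130 mm; origin on the bench under the joint of handle and blade
- gouge: bystander: a narrow gouge lying flat, handle 120 mm long and 24 mm thick, blade to +x, 130 mm; origin on the bench under the joint of handle and blade
- stone: bystander: a grey sharpening stone in a dark wooden holder, 70 x 220 mm (y is long), 36 mm high; origin under its centre
- long_blank: bystander: a longer square blank of pale wood without holes, 40 x 160 x 40 mm (y is long); origin under its centre
- offcut: bystander: a wooden offcut 60 x 45 x 30 mm; origin under its centre
- wax_tin: bystander: a round metal tin, 72 mm diameter, 55 mm high; origin under its centre
- brush: bystander: a bench brush lying along its x axis; origin on the bench under it
Not all that is in view belongs to the job. What is shaped like the blank but black or pink is not meant.

How it is judged:
By the outcome, as a careful person would: the job done as asked, in the order asked, and still so for the second after the job is handed in, while the arm keeps its last pose, push and grip.
It also fails if it takes over 70 s, if anything falls off the work surface, if the arm or the gripper's body presses on something with over 40 N, if the wrist force passes 120 N, or if a joint passes its speed limit or range.

ROBOT

A 6-joint arm with a two-finger parallel gripper is mounted at the origin on the work surface. World frame = base frame: x ahead of the robot, y to its left, z up, the work surface at z = 0. Lengths are in m, angles in rad, forces in N, time in s.
With the tool pointing down it reaches from about 0.35 to 0.85 m from the base axis. Payload 8.1 kg.
Tool frame: the origin (TCP) lies midway between the tips of the shut fingers; the grasp point (between the pads) lies robot.grasp_offset behind it (robot.grasp_offset is the distance from the TCP to the grasp point, in m); z points along the fingers, y is the direction in which the jaws open and shut (so a half turn about z gives the same grasp; the last joint's range is limited). The gripper opens to 93 mm and grips with 3 to 60 N. Pads are 15 mm wide; open, the fingers measure 128 mm over their backs; the gripper's body (75 mm by 188 mm) begins 65 mm behind the grasp point.
Start: joints at [-1.19, 0.13, 1.488, -0, 1.523, -0.085], TCP at [0.27, -0.536, 0.219] pointing down, gripper open.
Joint ranges: [-2.96, 2.96], [-0.89, 2.26], [0.02, 2.5], [-1.34, 4.48], [0, 2.73], [-2.66, 2.66]. Speed limits (rad/s): [2.39, 2.39, 2.79, 3.14, 3.14, 3.14].

INTERFACE

Orientations are given as a rotation vector (axis times angle).
In Python, from plant import robot gives the robot as it stands.
- The arm moves only by the shell command python3 -m handwheel 'ROWS' [OPENING] [FORCE]. ROWS is text: rows parted by semicolons, each of 6 numbers parted by spaces: the shift along the world's x, y, z each as a share of 0.3 m, from -1 to 1, then the turn, a rotation vector about the world's x, y, z each as a share of 45 degrees, from -1 to 1. A call has 1 to 5 rows; each row is the pose to reach, as a shift and turn from the pose commanded when the call began; what a row does not reach only later rows make up. A row lasts 1/10 s, in which the tool goes at most 50 mm and 8.59 degrees, less where a joint would pass 70% of its speed; a pose out of reach is approached as far as the arm can. A call with a number of a shift or a turn outside -1 to 1 is refused whole. A call with a gripper value outside its range is refused whole. OPENING is the closure, from -1 (fully open) to 1 (shut), set as the call begins (- or left out, the last holds). The fingers move at their own pace and stop on an object; FORCE is the grip in N (left out, the last holds). Time passes only in rows, so rows that repeat a pose let the fingers close. It gives the time, the measured TCP pose, the force and the opening at its end, in the units of the state.
- robot.read_state(): the state, without advancing time (a new reading comes with each control period).
- robot.read_camera(name): name is "scene" or "top" or "wrist"; returns (picture, depth): 384x512x3 uint8, red, green, blue; 384x512 float32, m along the optical axis (not along the pixel's ray), 0 where there is no reading.
- robot.camera_model(name): a dict with "camera_matrix" (3x3 intrinsics, pixels), "dist" ([k1, k2, p1, p2, k3] as OpenCV has them; the pictures are not rectified), "pose" (4x4, takes a point from camera to world coordinates); the wrist camera has in their place "tool_from_camera" (4x4, takes a point from camera to tool coordinates, whose origin is the TCP and whose axes are the flange's). Camera axes: x right, y down, z forward; pixel columns grow to the right and rows downward; lengths in m; the calibration is good to about 2 mm. A picture is of the moment at which its call begins: read the wrist's pose just before it. camera_model takes no time and is no camera call.
- robot.close_job(): hands the job in, once; it reports no verdict.
Trained networks look in the newest picture that a camera, given by its name, has taken for a name from the list of things; names that differ only in an ending like _2 or _b are one class to them, and where a whole thing is asked for, a point or a joint stands for the part that bears it (a point fixed in the world has none). Each returns a list of dicts, best first, with "conf" (0 to 1); they miss things now and then, are a little off and sometimes report something else, mostly with a low value. They report only what shows in the picture. A call takes as long as a camera call. They do not tell look-alikes from the thing itself.
- robot.look_for(camera, query): "rect" ([centre column, centre row, width, height] in pixels, round what is visible of it).
- robot.silhouettes(camera, query): "pixels" (384x512 bool, what is visible of it) and "rect" ([centre column, centre row, width, height] in pixels, round what is visible of it).
- robot.tip_of(camera, query): "at" ([row, column] in pixels: a listed point, or the origin of a listed thing).
The state is a dict: "t": time; "q": joint angles; "dq": joint speeds; "joint_torque": joint torques, N m; "tool_pos": TCP position; "orientation": TCP orientation; "force": force on the tool from outside, world axes, zero at the start; "wrist_torque": the same for the moment, N m; "opening": finger opening in m.
Only numpy, scipy, OpenCV 4.12 (cv2) and the standard library are available. Lean on these libraries where they do the work, as an engineer would, in place of code of your own. Each camera call takes 0.05 s, during which the arm holds its last target.

## Working session

There is one attempt and no reset: what is moved stays moved. The work goes in short steps, Python scripts to look and compute and a shell command to move; the robot and the scene stay as the last step left them, time stands still between calls to the robot, and variables do not carry over. Pictures are saved under pics/ and viewed, and the job is handed in when it is done.

```bash
ls; mkdir -p pics; python3 - <<'E'
from plant import robot
import cv2
print(robot.read_state()); print(robot.grasp_offset)
for n in ["scene","top"]:
    p,d=robot.read_camera(n); cv2.imwrite(f"pics/{n}0.png",p[:,:,::-1])
    print(n,robot.camera_model(n))
    for q in ["blank","gauge","pin_tip","hole_mouth","long_blank"]:
        print(q,[(r['conf'],r['rect']) for r in robot.look_for(n,q)][:4])
print(robot.camera_model("wrist"))
E
```

```text
pics
{'t': 0.0, 'q': array([-1.19036844e+00,  1.31157749e-01,  1.48926967e+00, -1.21935185e-05,
        1.52300710e+00, -8.53839664e-02]), 'dq': array([ 5.29780570e-05, -4.61010076e-05,  6.97505179e-04, -4.51713010e-04,
       -3.51410877e-04, -1.04421287e-03]), 'joint_torque': array([-9.82349884e-04, -5.59842718e+01, -4.91764677e+01,  7.65184290e-02,
        3.55997379e-02, -1.23280606e-04]), 'tool_pos': array([ 0.26930069, -0.5355301 ,  0.21759478]), 'orientation': array([-3.05499785e+00, -7.24679124e-01,  4.43928213e-04]), 'force': array([-0.73524345, -0.30758317,  0.22452553]), 'wrist_torque': array([0.02237796, 0.0473669 , 0.01142608]), 'opening': 0.09277097645336475}
0.0188
scene {'camera_matrix': array([[410.96168876,   0.        , 250.69876161],
       [  0.        , 410.96168876, 184.48307394],
       [  0.        ,   0.        ,   1.        ]]), 'dist': array([-0.14766797,  0.        ,  0.        ,  0.        ,  0.        ]), 'pose': array([[ 5.73379140e-01,  6.55146004e-01, -4.91955360e-01,
         1.14385065e+00],
       [ 8.19289552e-01, -4.59232476e-01,  3.43322243e-01
[... 1472 characters left out ...]
 (0.56, [345.2, 237.8, 34.1, 26.0])]
long_blank [(0.8, [235.7, 116.8, 57.9, 22.4])]
{'camera_matrix': array([[320.08583185,   0.        , 252.3733489 ],
       [  0.        , 320.08583185, 191.3441398 ],
       [  0.        ,   0.        ,   1.        ]]), 'dist': array([-0.04522806,  0.        ,  0.        ,  0.        ,  0.        ]), 'tool_from_camera': array([[-2.07784777e-04, -9.63720363e-01, -2.66913879e-01,
         7.39736029e-02],
       [ 9.99999859e-01, -3.30772818e-04,  4.15818591e-04,
        -1.80357005e-05],
       [-4.89020699e-04, -2.66913755e-01,  9.63720296e-01,
        -1.66331120e-01],
       [ 0.00000000e+00,  0.00000000e+00,  0.00000000e+00,
         1.00000000e+00]])}
```

View pics/scene0.png

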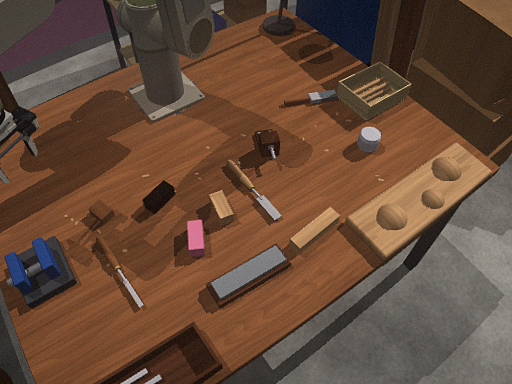

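View pics/top0.png

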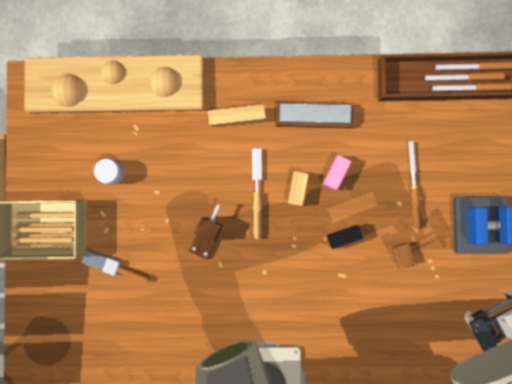

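The pale blank shows at scene (221,207) and top (299,188). The pink and black ones are look-alikes. The gauge is at scene (267,143) and top (206,235), with the pin pointing up-right in the top view. Next I'll measure these.

```bash
cat > h.py <<'E'
from plant import robot
import numpy as np, cv2
from scipy.spatial.transform import Rotation as R
def cloud(n,d,pose=None,m=None):
    m=m or robot.camera_model(n); K=m["camera_matrix"];D=m["dist"]
    T=m["pose"] if pose is None else pose
    vv,uu=np.mgrid[0:384,0:512]
    p=cv2.undistortPoints(np.stack([uu,vv],-1).reshape(-1,1,2).astype(float),K,D).reshape(384,512,2)
    P=np.concatenate([p*d[...,None],d[...,None]],-1)
    return P@T[:3,:3].T+T[:3,3]
def wristpose(s):
    T=np.eye(4);T[:3,:3]=R.from_rotvec(s["orientation"]).as_matrix();T[:3,3]=s["tool_pos"]
    return T@robot.camera_model("wrist")["tool_from_camera"]
def proj(n,X,T=None):
    m=robot.camera_model(n); T=m["pose"] if T is None else T
    Ti=np.linalg.inv(T); r,_=cv2.Rodrigues(Ti[:3,:3])
    return cv2.projectPoints(np.atleast_2d(np.array(X,float)),r,Ti[:3,3],m["camera_matrix"],m["dist"])[0].reshape(-1,2)
E
python3 - <<'E'
from h import *
for n,rb,rg in [("top",(280,165,320,212),(185,195,230,265)),("scene",(203,185,240,228),(245,120,290,165))]:
    p,d=robot.read_camera(n); C=cloud(n,d)
    np.savez(f"{n}.npz",p=p,d=d,C=C)
    for nm,(a,b,c,e) in [("blank",rb),("gauge",rg)]:
        X=C[b:e,a:c].reshape(-1,3); dd=d[b:e,a:c].ravel()
        ok=(dd>0)
        print(n,nm,"table z",np.median(X[ok,2][X[ok,2]<.01]) if (X[ok,2]<.01).any() else None)
        for lo,hi in [(.03,.05),(.055,.08)]:
            s=ok&(X[:,2]>lo)&(X[:,2]<hi)
            if s.sum()<8: continue
            Y=X[s]; r=cv2.minAreaRect((Y[:,:2]*1000).astype(np.float32))
            print(lo,s.sum(),np.median(Y,0).round(4),r)
    cr=p[:, :,::-1]
    a,b,c,e=(180,150,360,270) if n=="top" else (130,110,330,260)
    cv2.imwrite(f"pics/{n}_crop.png",cv2.resize(cr[b:e,a:c],None,fx=4,fy=4,interpolation=cv2.INTER_CUBIC))
E
```

```text
top blank table z -0.0007617307235825432
0.03 461 [ 0.5563 -0.1056  0.0391] ((556.2830200195312, -106.40355682373047), (40.276432037353516, 89.89373016357422), 78.60750579833984)
top gauge table z -0.0003637300154296641
0.03 61 [0.4832 0.1255 0.0461] ((464.10614013671875, 121.02948760986328), (79.48992919921875, 56.951637268066406), 28.353910446166992)
0.055 403 [0.445  0.1462 0.0642] ((445.6798400878906, 146.14749145507812), (59.81135559082031, 52.460205078125), 65.8184585571289)
scene blank table z 0.000326399998093585
0.03 411 [ 0.561  -0.1114  0.0401] ((557.1993408203125, -110.25906372070312), (40.72121810913086, 93.64517974853516), 78.45500183105469)
scene gauge table z 0.0004275862356011295
0.03 102 [0.4714 0.1219 0.043 ] ((463.3272705078125, 119.51408386230469), (81.6080322265625, 64.11470031738281), 31.505815505981445)
0.055 256 [0.4495 0.1403 0.0652] ((446.1947326660156, 142.2535400390625), (59.32365417480469, 54.21981430053711), 65.54830932617188)
```

View pics/top_crop.png

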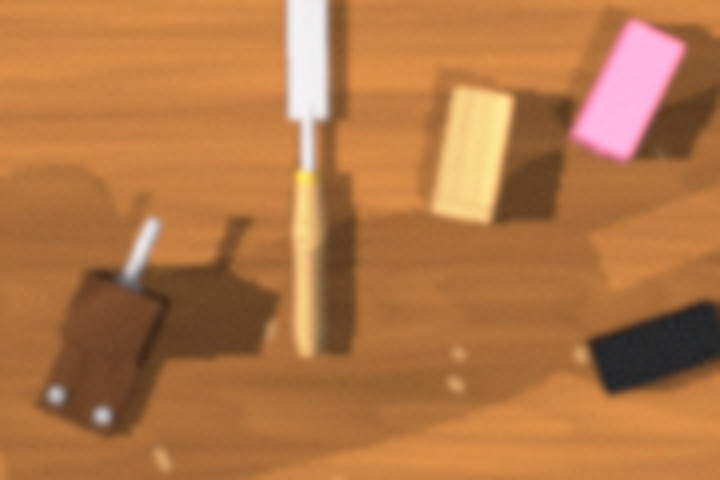

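View pics/scene_crop.png

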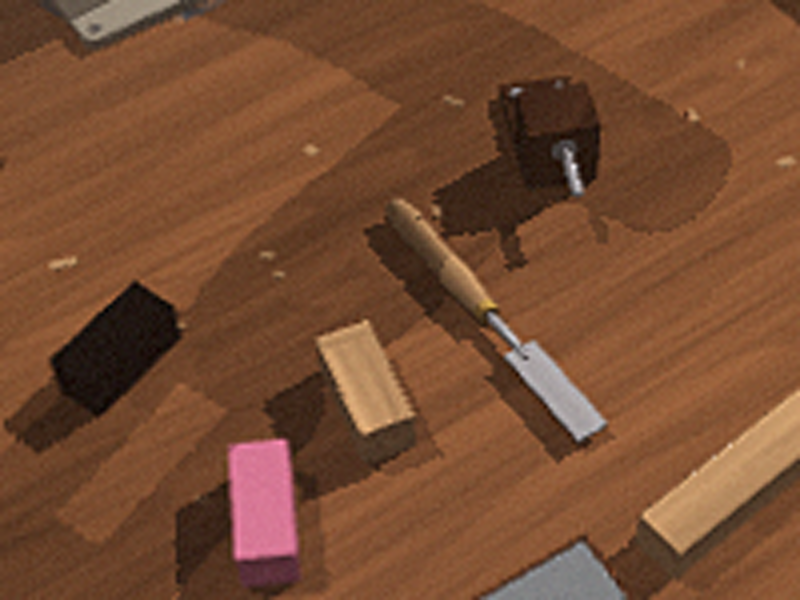

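```bash
cat >> h.py <<'E'
def down(yaw,tilt=0,axis=None):
    """tool down with tool x at yaw (deg); then tilt deg about world axis given by axis yaw (deg)"""
    a=np.radians(yaw); x=np.array([np.cos(a),np.sin(a),0]); z=np.array([0,0,-1.]); y=np.cross(z,x)
    M=R.from_matrix(np.stack([x,y,z],1))
    if tilt:
        b=np.radians(axis); M=R.from_rotvec(np.radians(tilt)*np.array([np.cos(b),np.sin(b),0]))*M
    return M
def delta(pos,M):
    s=robot.read_state(); dp=np.array(pos)-s["tool_pos"]
    rv=(M*R.from_rotvec(s["orientation"]).inv()).as_rotvec()
    print("t",round(s["t"],2),"shift share",(dp/.3).round(4),"turn share",(rv/np.radians(45)).round(4),"| mm",(dp*1e3).round(1),"deg",np.degrees(rv).round(2), "q",s["q"].round(2),"F",s["force"].round(1))
E
python3 - <<'E'
from h import *
delta([.714,-.139,.097],down(-11.4,30,78.6))
print(proj("top",[[.513,.114,.045],[.557,-.107,.04]]), proj("scene",[[.513,.114,.045],[.557,-.107,.04]]))
# pin points from clouds
for n in ["top","scene"]:
    z=np.load(n+".npz"); C=z["C"].reshape(-1,3); d=z["d"].ravel()
    for yaw in [-24.2]:
        a=np.radians(yaw); L=(C[:,:2]-[.4455,.144])@np.array([[np.cos(a),-np.sin(a)],[np.sin(a),np.cos(a)]])
        s=(d>0)&(L[:,0]>.03)&(L[:,0]<.085)&(abs(L[:,1])<.015)&(C[:,2]>.03)&(C[:,2]<.06)
        print(n,s.sum(),np.c_[L[s],C[s,2]].round(4)[:40].tolist())
E
```

```text
t 0.7 shift share [ 1.4817  1.3237 -0.4056] turn share [-0.0902  0.6728 -0.8267] | mm [ 444.5  397.1 -121.7] deg [ -4.06  30.28 -37.2 ] q [-1.19  0.13  1.49 -0.    1.52 -0.09] F [ 0.5 -0.1 -0. ]
[[219.14283442 204.30046283]
 [297.74766766 187.75285671]] [[274.20432335 158.47298298]
 [221.25232144 203.30184264]]
top 54 [[0.07, 0.0042, 0.0535], [0.0711, 0.0016, 0.0531], [0.072, -0.0005, 0.0492], [0.066, 0.0064, 0.0459], [0.0673, 0.0033, 0.0507], [0.0684, 0.0009, 0.0498], [0.0693, -0.0012, 0.0447], [0.0634, 0.0054, 0.0451], [0.0647, 0.0024, 0.0488], [0.0658, -0.0003, 0.05], [0.0668, -0.0023, 0.0444], [0.0598, 0.0066, 0.047], [0.0612, 0.0033, 0.0542], [0.0623, 0.0009, 0.053], [0.0632, -0.0011, 0.0471], [0.0573, 0.0054, 0.0475], [0.0583, 0.003, 0.046], [0.0597, -0.0002, 0.0524], [0.0607, -0.0025, 0.0494], [0.0535, 0.0071, 0.045], [0.0547, 0.0042, 0.0481], [0.056, 0.0012, 0.0522], [0.0568, -0.0005, 0.0443], [0.0512, 0.0054, 0.0503], [0.0522, 0.0031, 0.0483], [0.0534, 0.0003, 0.0508], [0.0542, -0.0016, 0.0439], [0.0484, 0.0047, 0.0471], [0.0495, 0.0022, 0.0462], [0.0508, -0.0007, 0.0488], [
[... 627 characters left out ...]
8, 0.0432], [0.0476, -0.0042, 0.0514], [0.0474, -0.0009, 0.0504], [0.0435, 0.0034, 0.0452], [0.0484, -0.0042, 0.0476], [0.0502, -0.0015, 0.049], [0.0539, 0.0007, 0.0527], [0.0516, -0.0049, 0.0466], [0.0547, -0.0025, 0.0495], [0.0586, -0.0004, 0.0534], [0.0532, -0.0051, 0.0438], [0.0563, -0.0028, 0.0468], [0.0614, -0.001, 0.0521], [0.058, 0.0032, 0.0473], [0.0607, -0.0038, 0.0472], [0.0614, -0.0008, 0.0473], [0.0636, 0.0018, 0.0493], [0.0625, -0.0041, 0.0447], [0.0689, -0.0027, 0.0516], [0.0692, 0.0004, 0.0513], [0.0685, -0.0055, 0.0471], [0.0717, -0.0032, 0.0502], [0.0704, 0.0003, 0.048], [0.0693, 0.0038, 0.0459], [0.073, -0.0034, 0.0471], [0.0742, -0.0005, 0.0478], [0.0718, 0.0033, 0.0442]]
```

```bash
python3 -m handwheel '0.12 0.11 -0.01 0 0.05 -0.1;0.24 0.22 -0.02 0 0.1 -0.2;0.36 0.33 -0.03 0 0.15 -0.3;0.48 0.44 -0.04 0 0.2 -0.4;0.6 0.55 -0.05 0 0.25 -0.5' -1
python3 -m handwheel '0.12 0.11 -0.01 0 0.05 -0.1;0.24 0.22 -0.02 0 0.1 -0.15;0.36 0.33 -0.03 0 0.15 -0.2;0.48 0.44 -0.04 0 0.2 -0.25;0.6 0.55 -0.05 0 0.25 -0.3' -1
python3 - <<'E'
from h import *
delta([.714,-.139,.097],down(-11.4,30,78.6))
E
```

```text
t: 1.2
tool_pos: [0.4508, -0.3696, 0.2039]
orientation: [-3.082, -0.105, 0.295]
force: [-0.1, -0.9, 0.7]
opening: 0.093
t: 1.7
tool_pos: [0.6308, -0.2044, 0.1886]
orientation: [-3.002, 0.259, 0.58]
force: [0.6, -1.0, 0.6]
opening: 0.0926
t 1.7 shift share [ 0.2773  0.2181 -0.3055] turn share [-0.0164  0.1828 -0.0209] | mm [ 83.2  65.4 -91.6] deg [-0.74  8.23 -0.94] q [-0.37  0.74  0.81 -0.04  1.97  1.36] F [ 0.6 -1.   0.6]
```

```bash
python3 -m handwheel '0.1 0.09 -0.1 -0.005 0.06 -0.007;0.19 0.18 -0.2 -0.01 0.12 -0.014;0.277 0.218 -0.305 -0.016 0.183 -0.021;0.277 0.218 -0.305 -0.016 0.183 -0.021' -1
python3 - <<'E'
from h import *
delta([.714,-.139,.097],down(-11.4,30,78.6))
s=robot.read_state(); T=wristpose(s)
p,d=robot.read_camera("wrist"); C=cloud("wrist",d,T)
np.savez("w1.npz",p=p,d=d,C=C,T=T)
cv2.imwrite("pics/w1.png",p[:,:,::-1])
print(proj("wrist",[[.601,-.116,.02],[.557,-.107,.04]],T))
E
```

```text
t: 2.1
tool_pos: [0.7127, -0.1386, 0.0941]
orientation: [-2.97, 0.291, 0.8]
force: [0.3, -1.4, 0.4]
opening: 0.093
t 2.1 shift share [ 0.0044 -0.0014  0.0095] turn share [-0.0021 -0.0032 -0.004 ] | mm [ 1.3 -0.4  2.9] deg [-0.1  -0.14 -0.18] q [-0.25  1.32  0.12 -0.03  2.23  1.5 ] F [ 0.3 -1.4  0.4]
[[252.0160098  245.9542041 ]
 [251.77741781 286.80042393]]
```

View pics/w1.png

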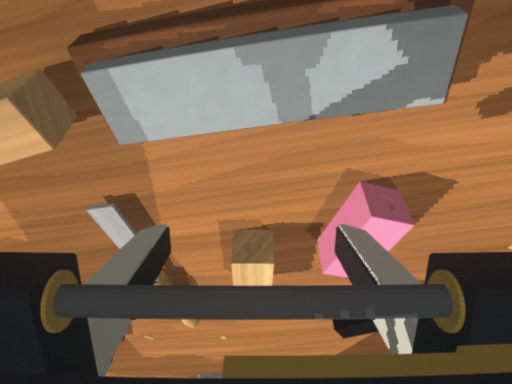

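```bash
python3 - <<'E'
from h import *
z=np.load("w1.npz"); p,d,C=z["p"],z["d"],z["C"]
c=p[220:290,222:285,::-1].astype(float); c=np.clip(c*1.8,0,255).astype(np.uint8)
cv2.imwrite("pics/w1c.png",cv2.resize(c,None,fx=8,fy=8,interpolation=cv2.INTER_NEAREST))
a=np.radians(-11.4); u=(C[...,:2]-[.557,-.107])@np.array([np.cos(a),np.sin(a)])
print(((u[226:268:2,230:278:2])*1e3).round(0).astype(int))
print(((C[226:268:3,230:278:2,2])*1e3).round(0).astype(int))
E
```

```text
[[ 51  52  52  51  52  52  52  51  52  51  51  51  51  51  52  51  51  51
   52  52  51  52  51  51]
 [ 47  49  48  49  49  49  47  48  48  49  48  48  49  48  47  48  49  50
   47  48  48  49  49  49]
 [ 45  44  46  46  46  46  46  45  45  46  45  45  46  46  45  45  47  47
   46  45  47  47  45  45]
 [ 42  41  46  46  46  47  47  45  46  46  45  45  47  46  46  47  46  46
   46  46  46  46  41  43]
 [ 38  39  46  46  46  47  45  45  46  47  46  46  45  46  46  45  46  46
   47  46  47  46  38  38]
 [ 35  34  46  47  46  45  46  46  46  46  46  45  45  47  46  45  46  46
   46  46  46  45  35  34]
 [ 31  31  46  46  46  46  47  46  46  46  45  46  47  46  46  45  46  47
   45  46  46  46  32  31]
 [ 28  29  45  45  47  45  46  47  47  46  45  45  44  44  46  47  46  48
   46  46  46  45  28  27]
 [ 23  24  46  45  47  45  46  47  45  43  43  41  41  43  45  47  47  46
   46  46  45  46  24  25]
 [ 19  45  46  45  46  45  46  46  43  40  40  37  38  39  42  46  46  45
   46  46  46  46  20  21]
 [ 16  46  45  47  46  47  46  45  39  37  34  35  35  36  38  45  47  46
   45  46  45  4
[... 1736 characters left out ...]
22  23  22  22  23  21  22  17  14  14  12  13  14  16  22  22  22
   22  22  22  22   1   0]
 [  0  26  26  25  26  25  26  26  25  15  14  12  13  14  16  26  25  25
   26  25  25  26   1 201]
 [  0  28  28  29  28  29  28  29  28  29  28  29  29  29  29  30  29  29
   29  28  28  29   1   0]
 [  1  32  32  32  33  32  32  33  33  32  32  32  32  32  32  32  32  32
   32  32  32  32   1   0]
 [  0  36  36  35  35  36  35  36  35  35  36  36  35  36  36  35  35  36
   35  35  36  36   1   0]
 [  1  39  39  39  39  38  38  39  39  39  39  39  39  38  39  39  39  39
   39  39  39  39   0   0]
 [  1  40  40  40  40  41  41  40  40  40  40  41  41  40  40  40  40  40
   40  40  40  40   1   1]]
```

View pics/w1c.png

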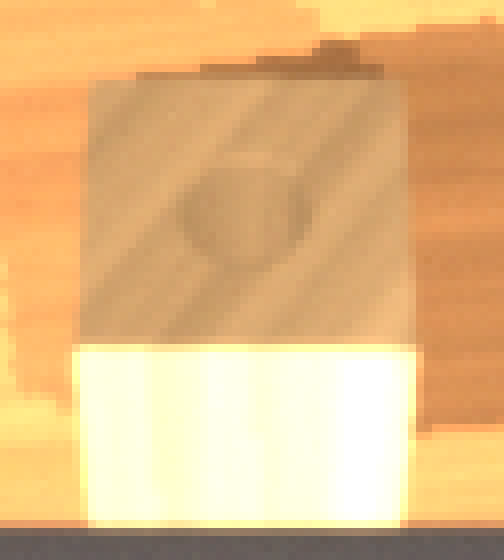

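```bash
python3 - <<'E'
from h import *
z=np.load("w1.npz"); p,d,C=z["p"].astype(int),z["d"],z["C"]
# end face
X=C[226:262,225:285].reshape(-1,3)
a0=np.radians(-11.4); 
u=(X[:,:2]-[.557,-.107])@[np.cos(a0),np.sin(a0)]
s=(abs(u-.0455)<.004)&(X[:,2]>.005)&(X[:,2]<.038)
Y=X[s]; v=np.linalg.svd(Y-Y.mean(0))[2]; n=v[2]; print("face normal",n,np.degrees(np.arctan2(n[1],n[0])), Y.mean(0))
n2=n[:2]/np.linalg.norm(n[:2]); n2*=np.sign(n2[0]); t=np.array([-n2[1],n2[0]])
l=Y[:,:2]@t; print("lat range",np.percentile(l,[0,1,99,100]), "mid",(np.percentile(l,1)+np.percentile(l,99))/2, "cover u",(Y[:,:2]@n2).mean())
# centre
mid=(np.percentile(l,.5)+np.percentile(l,99.5))/2; fu=(Y[:,:2]@n2).mean()
print("centre",n2*(fu-.045)+t*mid)
for n in ["top","scene"]:
    z=np.load(n+".npz"); q=z["p"].astype(int); 
    m=(q[...,0]>150)&(q[...,1]<q[...,0]-60)&(q[...,2]>120)&(z["d"]>0)&(z["C"][...,2]>.02)&(z["C"][...,2]<.06)
    P=z["C"][m]; L=np.c_[(P[:,:2]-[.557,-.107])@[np.cos(a0),np.sin(a0)],(P[:,:2]-[.557,-.107])@[-np.sin(a0),np.cos(a0)]]
    r=cv2.minAreaRect((L*1e3).astype(np.float32)); print(n,m.sum(),cv2.boxPoints(r).round())
E
```

```text
face normal [-0.98100643  0.19395429  0.00284913] 168.81631147838053 [ 0.60182844 -0.11650489  0.02194305]
lat range [-0.01756088 -0.01722668  0.02199701  0.02256679] mid 0.0023851626549918 cover u 0.6129966808280489
centre [ 0.55768806 -0.10775117]
top 474 [[  15. -106.]
 [ 102. -131.]
 [ 113.  -92.]
 [  26.  -67.]]
scene 402 [[  17. -108.]
 [ 102. -132.]
 [ 113.  -96.]
 [  27.  -71.]]
```

```bash
python3 - <<'E'
from h import *
delta([.5577,-.1078,.10],down(-11.2))
delta([.5577,-.1078,.006],down(-11.2))
E
```

```text
t 2.15 shift share [-0.5103  0.0976  0.0483] turn share [-0.1351 -0.6711 -0.0009] | mm [-153.1   29.3   14.5] deg [ -6.08 -30.2   -0.04] q [-0.25  1.34  0.11 -0.03  2.23  1.5 ] F [-0.4  1.6 -9.1]
t 2.15 shift share [-0.5103  0.0976 -0.2651] turn share [-0.1351 -0.6711 -0.0009] | mm [-153.1   29.3  -79.5] deg [ -6.08 -30.2   -0.04] q [-0.25  1.34  0.11 -0.03  2.23  1.5 ] F [-0.4  1.6 -9.1]
```

```bash
python3 -m handwheel '-0.1 0.02 0.03 -0.03 -0.13 0;-0.2 0.04 0.05 -0.055 -0.27 0;-0.31 0.06 0.05 -0.08 -0.4 0;-0.41 0.08 0.05 -0.11 -0.54 0;-0.51 0.098 0.05 -0.135 -0.671 -0.001' -0.5
python3 - <<'E'
from h import *
delta([.5577,-.1078,.10],down(-11.2))
delta([.5577,-.1078,.006],down(-11.2))
E
```

```text
t: 2.65
tool_pos: [0.6474, -0.1303, 0.117]
orientation: [-3.081, 0.304, 0.365]
force: [0.7, -0.8, 0.4]
opening: 0.0696
t 2.65 shift share [-0.299   0.0748 -0.0567] turn share [-0.0593 -0.2943  0.0018] | mm [-89.7  22.5 -17. ] deg [ -2.67 -13.24   0.08] q [-0.27  0.6   1.12 -0.02  1.66  1.5 ] F [ 0.7 -0.8  0.4]
t 2.65 shift share [-0.299   0.0748 -0.37  ] turn share [-0.0593 -0.2943  0.0018] | mm [ -89.7   22.5 -111. ] deg [ -2.67 -13.24   0.08] q [-0.27  0.6   1.12 -0.02  1.66  1.5 ] F [ 0.7 -0.8  0.4]
```

```bash
python3 -m handwheel '-0.14 0.037 -0.03 -0.03 -0.147 0;-0.299 0.075 -0.06 -0.059 -0.294 0.002;-0.299 0.075 -0.09 -0.059 -0.294 0.002;-0.299 0.075 -0.09 -0.059 -0.294 0.002'
python3 - <<'E'
from h import *
delta([.5577,-.1078,.006],down(-11.2))
s=robot.read_state();T=wristpose(s)
p,d=robot.read_camera("wrist"); cv2.imwrite("pics/w2.png",p[:,:,::-1])
delta([.5577,-.1078,.006],down(-11.2))
E
```

```text
t: 3.05
tool_pos: [0.5428, -0.1031, 0.0792]
orientation: [-3.122, 0.305, 0.037]
force: [-0.3, 0.7, -1.6]
opening: 0.0694
t 3.05 shift share [ 0.0497 -0.0155 -0.244 ] turn share [-0.0084 -0.0297 -0.0007] | mm [ 14.9  -4.7 -73.2] deg [-0.38 -1.34 -0.03] q [-0.28  0.14  1.74 -0.    1.29  1.49] F [-0.3  0.7 -1.6]
t 3.1 shift share [ 0.0319 -0.0103 -0.2569] turn share [-0.0059 -0.0212 -0.0006] | mm [  9.6  -3.1 -77.1] deg [-0.26 -0.95 -0.02] q [-0.28  0.14  1.73 -0.    1.29  1.49] F [ 0.   0.1 -0.3]
```

View pics/w2.png

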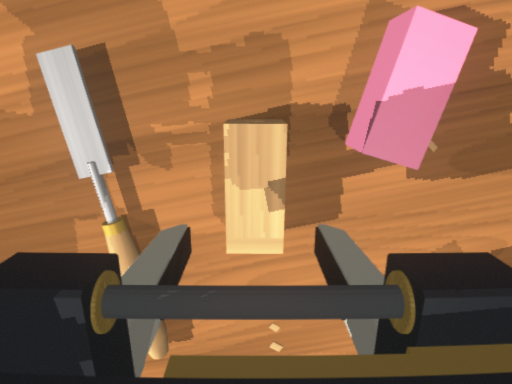

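```bash
python3 -m handwheel '0 0 -0.05 0 0 0;0 0 -0.1 0 0 0;0 0 -0.1 0 0 0'
python3 - <<'E'
from h import *
delta([.5577,-.1078,.006],down(-11.2))
E
```

```text
t: 3.4
tool_pos: [0.5587, -0.1076, 0.0571]
orientation: [-3.126, 0.306, 0.012]
force: [-0.3, 0.9, -1.0]
opening: 0.07
t 3.4 shift share [-0.0033 -0.0006 -0.1702] turn share [-0.0024 -0.0096 -0.0006] | mm [ -1.   -0.2 -51.1] deg [-0.11 -0.43 -0.03] q [-0.28  0.19  1.73 -0.    1.23  1.49] F [-0.3  0.9 -1. ]
```

```bash
python3 -m handwheel '0 0 -0.08 0 0 0;0 0 -0.15 0 0 0;-0.003 0 -0.169 -0.002 -0.008 0;-0.003 0 -0.169 -0.002 -0.008 0;-0.003 0 -0.169 -0.002 -0.008 0'
python3 - <<'E'
from h import *
delta([.5577,-.1078,.006],down(-11.2))
E
```

```text
t: 3.9
tool_pos: [0.5587, -0.1077, 0.0092]
orientation: [3.126, -0.305, 0.002]
force: [-0.6, 0.5, 0.4]
opening: 0.0697
t 3.9 shift share [-0.0032 -0.0003 -0.0106] turn share [ 0.0006  0.002  -0.0009] | mm [-1.  -0.1 -3.2] deg [ 0.03  0.09 -0.04] q [-0.28  0.25  1.76 -0.    1.13  1.49] F [-0.6  0.5  0.4]
```

```bash
python3 -m handwheel '-0.003 0 -0.007 0 0 0;-0.003 0 -0.007 0 0 0' - 
python3 -m handwheel '0 0 0 0 0 0;0 0 0 0 0 0;0 0 0 0 0 0;0 0 0 0 0 0;0 0 0 0 0 0' 1 40
python3 - <<'E'
from h import *
delta([.5577,-.1078,.006],down(-11.2))
E
```

```text
t: 4.1
tool_pos: [0.5575, -0.1076, 0.0071]
orientation: [3.126, -0.305, 0.003]
force: [0.4, -0.4, -0.3]
opening: 0.0699
t: 4.6
tool_pos: [0.5568, -0.1074, 0.0063]
orientation: [3.127, -0.306, 0.001]
force: [-1.0, 0.4, 0.3]
opening: 0.0397
t 4.6 shift share [ 0.003  -0.0012 -0.001 ] turn share [ 0.0002  0.0007 -0.0008] | mm [ 0.9 -0.4 -0.3] deg [ 0.01  0.03 -0.04] q [-0.28  0.25  1.76 -0.    1.13  1.48] F [-1.   0.4  0.3]
```

```bash
python3 -m handwheel '0 0 0.15 0 0 0;0 0 0.3 0 0 0;0 0 0.4 0 0 0.15;0 0.05 0.4 0 0 0.34;0.02 0.1 0.4 0 0 0.53'
python3 -m handwheel '0 0.05 0 0 0 0.19;0.01 0.1 0 0 0 0.38;0.02 0.15 0 0 0 0.57;0.03 0.2 0 0 0 0.76;0.04 0.25 0 0 0 0.95'
python3 -m handwheel '0 0.05 0 0 0 0.19;0.01 0.1 0 0 0 0.38;0.02 0.15 0 0 0 0.57;0.03 0.2 0 0 0 0.76;0.04 0.25 0 0 0 0.95'
python3 - <<'E'
from h import *
delta([.581,.083,.10],down(155.8))
E
```

```text
t: 5.1
tool_pos: [0.5635, -0.0777, 0.1281]
orientation: [3.12, 0.355, 0.005]
force: [0.7, -0.9, -1.3]
opening: 0.0398
t: 5.6
tool_pos: [0.5747, -0.0018, 0.126]
orientation: [-2.776, -1.47, -0.0]
force: [-0.2, 0.4, 0.1]
opening: 0.0398
t: 6.1
tool_pos: [0.5867, 0.0732, 0.126]
orientation: [-2.049, -2.38, -0.0]
force: [-0.3, -0.4, -1.5]
opening: 0.0401
t 6.1 shift share [-0.0188  0.0326 -0.0865] turn share [-3.0000e-04 -1.0000e-03  1.2724e+00] | mm [ -5.7   9.8 -26. ] deg [-1.000e-02 -4.000e-02  5.726e+01] q [ 0.04  0.17  1.62  0.    1.36 -0.11] F [-0.3 -0.4 -1.5]
```

```bash
python3 -m handwheel '0 0.01 0 0 0 0.19;-0.005 0.015 0 0 0 0.38;-0.01 0.02 0 0 0 0.57;-0.015 0.03 0 0 0 0.76;-0.019 0.033 0 0 0 0.95'
python3 -m handwheel '0 0 -0.03 0 0 0.16;0 0 -0.06 0 0 0.32;0 0 -0.087 0 0 0.32;0 0 -0.087 0 0 0.32'
python3 - <<'E'
from h import *
delta([.581,.083,.10],down(155.8))
s=robot.read_state(); T=wristpose(s)
p,d=robot.read_camera("wrist"); C=cloud("wrist",d,T)
np.savez("w3.npz",p=p,d=d,C=C,T=T,tp=s["tool_pos"],ori=s["orientation"])
cv2.imwrite("pics/w3.png",p[:,:,::-1])
print(proj("wrist",[[.513,.114,.045],[.4455,.144,.065]],T))
print(robot.tip_of("wrist","pin_tip"),robot.tip_of("wrist","gauge"))
E
```

```text
t: 6.6
tool_pos: [0.5808, 0.0827, 0.1259]
orientation: [-1.041, -2.963, -0.0]
force: [0.0, 0.5, -1.5]
opening: 0.0397
t: 7.0
tool_pos: [0.5799, 0.0824, 0.0984]
orientation: [-0.676, -3.065, 0.001]
force: [0.2, 1.1, -1.3]
opening: 0.0398
t 7.0 shift share [0.0037 0.0019 0.0054] turn share [-0.0002 -0.0042  0.015 ] | mm [1.1 0.6 1.6] deg [-0.01 -0.19  0.68] q [ 0.05  0.18  1.65  0.    1.31 -1.08] F [ 0.2  1.1 -1.3]
[[253.34894485 103.20455721]
 [251.32583867 -33.40472884]]
[{'at': [106.9, 259.1], 'conf': 0.71}] [{'at': [1.4, 251.9], 'conf': 0.7}]
```

View pics/w3.png

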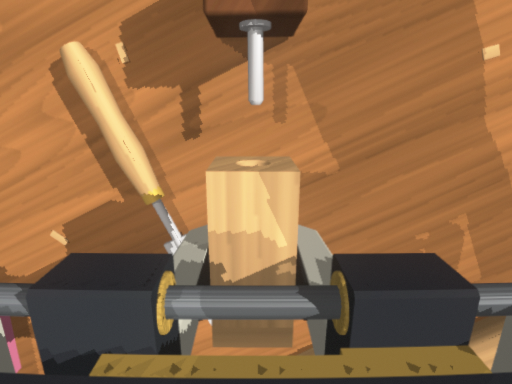

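```bash
cat > rel.py <<'E'
from h import *
import sys
def analyse(f,rp=(22,104,235,280),rb=(155,285,195,310)):
    z=np.load(f); C=z["C"]; p=z["p"]
    M=R.from_rotvec(z["ori"]).as_matrix()
    L=(C-z["tp"])@M     # tool coords
    # pin: world z .03-.06
    X=L[rp[0]:rp[1],rp[2]:rp[3]].reshape(-1,3); W=C[rp[0]:rp[1],rp[2]:rp[3]].reshape(-1,3)
    s=(W[:,2]>.034)&(W[:,2]<.058)
    P=X[s]; Pw=W[s]
    # fit: columns center per x bin
    bins=np.arange(P[:,0].min(),P[:,0].max(),.004); cen=[]
    for b in bins:
        k=(P[:,0]>=b)&(P[:,0]<b+.004)
        if k.sum()>8: cen.append([P[k,0].mean(),(np.percentile(P[k,1],2)+np.percentile(P[k,1],98))/2,np.percentile(P[k,2],8),np.ptp(P[k,1])])
    cen=np.array(cen); print("pin bins(tool mm)",(cen*1e3).round(1).tolist())
    k=slice(1,-1); py=np.polyfit(cen[k,0],cen[k,1],1)
    print("pin axis angle in tool deg",np.degrees(np.arctan(py[0])),"tip x mm",P[:,0].min()*1e3,"y@tip",np.polyval(py,P[:,0].min())*1e3,"top z tool",np.median(cen[k,2])*1e3,"world top z",np.percentile(Pw[:,2],90))
    X=L[rb[0]:rb[1],rb[2]:rb[3]].reshape(-1,3)
    t0=np.median(X[(abs(X[:,1])<.012),2])
    s=(abs(X[:,2]-t0)<.003)&(abs(X[:,1])<.03)&(X[:,0]>.002)&(X[:,0]<.06); B=X[s]
    cen=[]
    for b in np.arange(.004,.044,.005):
        k=(B[:,0]>=b)&(B[:,0]<b+.005)
        if k.sum()>8: cen.append([b+.0025,np.percentile(B[k,1],1),np.percentile(B[k,1],99),B[k,2].mean()])
    cen=np.array(cen); print("blank (x,ylo,yhi,ztop) mm",(cen*1e3).round(1).tolist(),"end x",np.percentile(B[:,0],99.5)*1e3)
    pb=np.polyfit(cen[:,0],(cen[:,1]+cen[:,2])/2,1); print("blank axis angle",np.degrees(np.arctan(pb[0])),"y mid",np.polyval(pb,.045)*1e3, "z slope deg",np.degrees(np.arctan(np.polyfit(cen[:,0],cen[:,3],1)[0])))
if __name__=="__main__": analyse(sys.argv[1])
E
python3 rel.py w3.npz
python3 - <<'E'
from h import *
s=robot.read_state();print(s["tool_pos"],s["orientation"])
z=np.load("w3.npz"); c=z["p"][0:200,190:320,::-1]
cv2.imwrite("pics/w3c.png",cv2.resize(c,None,fx=3,fy=3,interpolation=cv2.INTER_NEAREST))
E
```

```text
pin bins(tool mm) [[76.0, 2.3, 48.1, 9.9], [79.9, 2.0, 48.1, 9.9], [83.9, 2.0, 48.0, 9.9], [88.0, 2.0, 48.1, 9.9], [91.9, 2.0, 48.1, 9.8], [96.0, 2.0, 47.9, 9.8], [99.9, 1.9, 47.7, 9.7], [103.9, 1.9, 48.0, 9.6], [107.9, 1.9, 48.1, 9.7], [112.0, 1.9, 47.9, 9.6], [116.0, 1.6, 47.7, 10.2], [120.1, 1.5, 43.6, 20.2], [123.0, 2.9, 50.2, 29.0]]
pin axis angle in tool deg -0.5259879422799338 tip x mm 73.94738163521865 y@tip 2.121536911224436 top z tool 48.01876154633306 world top z 0.051155178563490875
blank (x,ylo,yhi,ztop) mm [[6.5, -24.5, 24.4, -34.0], [11.5, -24.3, 23.7, -34.0], [16.5, -19.7, 19.7, -34.0], [21.5, -19.5, 19.5, -34.0], [26.5, -19.5, 19.8, -34.0], [31.5, -19.5, 19.6, -34.0], [36.5, -19.6, 19.7, -34.0], [41.5, -19.5, 19.6, -34.0]] end x 46.23460778673497
blank axis angle 0.3630404877521995 y mid 0.11945220933698225 z slope deg 0.056388684594357856
[0.58123364 0.08250041 0.10038823] [-6.74310922e-01 -3.06804847e+00 -3.71633207e-04]
```

View pics/w3c.png

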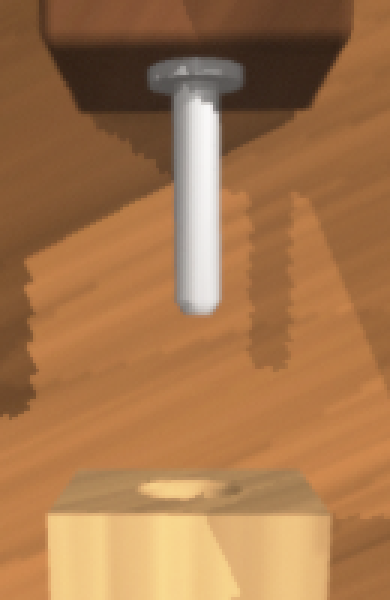

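```bash
python3 - <<'E'
from h import *
delta([.5807,.0841,.0315],down(155.4))
E
```

```text
t 7.15 shift share [-0.0018  0.0053 -0.2296] turn share [-0.0004 -0.0003  0.0043] | mm [ -0.5   1.6 -68.9] deg [-0.02 -0.01  0.19] q [ 0.05  0.18  1.65  0.    1.31 -1.08] F [ 0.3 -0.2 -0.1]
```

```bash
python3 -m handwheel '-0.002 0.005 -0.1 0 0 0.004;-0.002 0.005 -0.2 0 0 0.004;-0.002 0.005 -0.23 0 0 0.004;-0.002 0.005 -0.23 0 0 0.004;-0.002 0.005 -0.23 0 0 0.004'
python3 - <<'E'
from h import *
delta([.5807,.0841,.0315],down(155.4))
s=robot.read_state(); T=wristpose(s)
p,d=robot.read_camera("wrist"); C=cloud("wrist",d,T)
np.savez("w4.npz",p=p,d=d,C=C,T=T,tp=s["tool_pos"],ori=s["orientation"])
cv2.imwrite("pics/w4.png",p[:,:,::-1])
import rel
delta([.5807,.0841,.0315],down(155.4))
rel.analyse("w4.npz",rp=(0,100,215,295))
E
```

```text
t: 7.65
tool_pos: [0.5814, 0.084, 0.0325]
orientation: [0.667, 3.069, 0.001]
force: [-0.6, -0.0, 0.0]
opening: 0.0397
t 7.65 shift share [-0.0023  0.0003 -0.0034] turn share [-0.0005  0.0013 -0.002 ] | mm [-0.7  0.1 -1. ] deg [-0.02  0.06 -0.09] q [ 0.06  0.26  1.7   0.    1.19 -1.09] F [-0.6 -0.   0. ]
t 7.7 shift share [-0.0042  0.0002 -0.0053] turn share [-0.0006  0.0029 -0.0021] | mm [-1.3  0.1 -1.6] deg [-0.03  0.13 -0.09] q [ 0.06  0.26  1.69  0.    1.18 -1.09] F [-0.2  0.2 -0.5]
pin bins(tool mm) [[77.7, 0.5, -18.1, 9.7], [81.7, 0.5, -18.2, 9.6], [85.7, 0.5, -18.2, 9.6], [89.7, 0.5, -18.3, 9.5], [93.7, 0.2, -18.1, 9.9], [97.7, 0.2, -18.2, 9.9], [101.7, 0.2, -18.2, 9.8], [105.7, 0.2, -18.2, 9.7], [109.7, 0.2, -18.2, 9.7], [113.7, 0.2, -18.3, 9.6], [116.2, 0.3, -18.0, 9.5]]
pin axis angle in tool deg -0.5172848199398051 tip x mm 75.67815506751184 y@tip 0.518536015461403 top z tool -18.203210691430545 world top z 0.0505305301924906
blank (x,ylo,yhi,ztop) mm [[6.5, -24.5, 24.1, -34.0], [11.5, -25.2, 23.9, -34.0], [16.5, -19.6, 19.7, -34.0], [21.5, -19.6, 19.5, -34.0], [26.5, -19.8, 19.7, -34.0], [31.5, -19.4, 19.5, -34.0], [36.5, -19.5, 19.6, -34.0], [41.5, -19.7, 19.7, -34.0]] end x 46.234898653238304
blank axis angle 0.5916273630422555 y mid 0.11006820276761146 z slope deg 0.07958620812646969
```

View pics/w4.png

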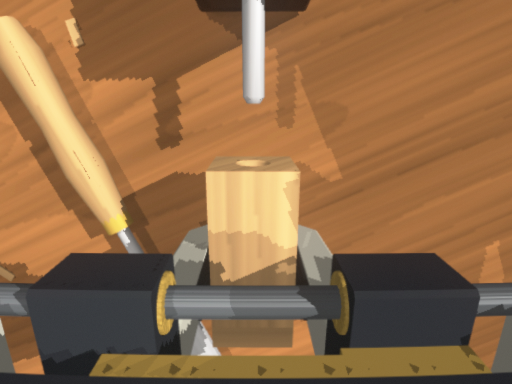

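```bash
python3 -m handwheel '-0.025 0.011 -0.004 0 0 0;-0.05 0.022 -0.004 0 0 0;-0.075 0.034 -0.004 0 0 0;-0.075 0.034 -0.004 0 0 0;-0.075 0.034 -0.004 0 0 0'
python3 - <<'E'
from h import *
s=robot.read_state()
g=np.array([-.909,.416]); print("along",(s["tool_pos"][:2]-[.5814,.084])@g,"lat",(s["tool_pos"][:2]-[.5807,.0841])@[.416,.909],s["tool_pos"],s["force"],s["wrist_torque"])
T=wristpose(s)
p,d=robot.read_camera("wrist"); C=cloud("wrist",d,T)
np.savez("w5.npz",p=p,d=d,C=C,T=T,tp=s["tool_pos"],ori=s["orientation"])
cv2.imwrite("pics/w5.png",p[:,:,::-1])
import rel
rel.analyse("w5.npz",rp=(0,150,215,295))
E
```

```text
t: 8.2
tool_pos: [0.5578, 0.0944, 0.0302]
orientation: [-0.665, -3.07, -0.0]
force: [-0.3, 1.3, -0.5]
opening: 0.0399
along 0.02580209356219938 lat -0.00013199503086513284 [0.55779201 0.09443854 0.03015146] [-0.3342836   1.33411952 -0.50120591] [ 0.03130145 -0.15618768  0.02317692]
pin bins(tool mm) [[55.0, 0.7, -20.5, 9.4], [58.9, 0.7, -20.6, 9.4], [62.9, 0.7, -20.4, 9.3], [66.9, 0.7, -20.5, 9.2], [70.9, 0.7, -20.4, 9.1], [74.9, 0.4, -20.4, 9.6], [78.9, 0.5, -20.3, 10.0], [83.0, 0.7, -20.1, 10.0], [86.9, 0.7, -20.5, 9.9], [90.9, 0.7, -20.5, 9.8], [95.2, 0.5, -25.0, 19.9], [98.1, 1.0, -26.6, 37.2]]
pin axis angle in tool deg -0.20750361571373482 tip x mm 52.92722620374487 y@tip 0.7141261250607719 top z tool -20.44619692462433 world top z 0.05417549683115003
blank (x,ylo,yhi,ztop) mm [[6.5, -24.2, 24.5, -34.0], [11.5, -24.9, 24.3, -34.0], [16.5, -19.7, 19.8, -34.0], [21.5, -19.6, 19.5, -34.0], [26.5, -19.7, 19.7, -34.0], [31.5, -19.7, 19.6, -34.0], [36.5, -19.5, 19.7, -34.0], [41.5, -19.6, 19.6, -34.0]] end x 46.239620730215336
blank axis angle 0.070435296094835 y mid 0.017003014754617612 z slope deg 0.00835324686656341
```

View pics/w5.png

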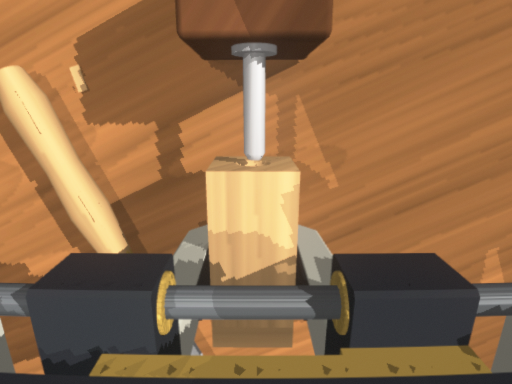

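```bash
python3 -m handwheel '0.001 0.002 0.003 0 0 0;0.001 0.002 0.003 0 0 0;0.001 0.002 0.003 0 0 0'
python3 - <<'E'
from h import *
delta([.5807-.025*.909,.0841+.025*.416,.0315],down(155.5))
E
```

```text
t: 8.55
tool_pos: [0.5585, 0.0947, 0.0309]
orientation: [-0.666, -3.07, -0.0]
force: [1.0, -0.3, -1.2]
opening: 0.0395
t 8.55 shift share [-0.0017 -0.0006  0.0021] turn share [-0.0004 -0.0005 -0.0002] | mm [-0.5 -0.2  0.6] deg [-0.02 -0.02 -0.01] q [ 0.08  0.21  1.76  0.    1.17 -1.07] F [ 1.  -0.3 -1.2]
```

```bash
python3 -m handwheel '-0.02 0.009 0.001 0 0 0;-0.04 0.018 0.001 0 0 0;-0.055 0.025 0.001 0 0 0;-0.055 0.025 0.001 0 0 0'
python3 - <<'E'
from h import *
s=robot.read_state()
g=np.array([-.909,.416]); print("along",(s["tool_pos"][:2]-[.5814,.084])@g,"lat",(s["tool_pos"][:2]-[.5807,.0841])@[.416,.909],s["tool_pos"],s["force"],s["wrist_torque"])
T=wristpose(s)
p,d=robot.read_camera("wrist"); C=cloud("wrist",d,T)
np.savez("w6.npz",p=p,d=d,C=C,T=T,tp=s["tool_pos"],ori=s["orientation"])
cv2.imwrite("pics/w6.png",p[:,:,::-1])
import rel
rel.analyse("w6.npz",rp=(60,150,215,295))
E
```

```text
t: 8.95
tool_pos: [0.5408, 0.1027, 0.0309]
orientation: [-0.665, -3.069, -0.0]
force: [-0.9, -0.5, -0.3]
opening: 0.0397
along 0.04466305001561176 lat 0.00033998516774256165 [0.5408325  0.10271921 0.03094254] [-0.89898831 -0.47411121 -0.29158084] [ 0.04573148 -0.10682019  0.05510799]
pin bins(tool mm) [[54.9, 0.3, -19.5, 9.5], [58.7, 0.3, -19.8, 9.5], [62.7, 0.3, -19.8, 9.8], [66.6, -0.0, -19.5, 9.8], [70.8, 0.0, -19.7, 9.8], [75.0, 0.0, -23.6, 19.3], [78.4, 1.1, -24.4, 37.0]]
pin axis angle in tool deg -0.996615423441944 tip x mm 52.66771797446298 y@tip 0.35333884521863185 top z tool -19.778067278725043 world top z 0.05428504708553647
blank (x,ylo,yhi,ztop) mm [[6.5, -24.1, 24.5, -34.0], [11.5, -25.1, 24.1, -34.0], [16.5, -19.7, 19.8, -34.0], [21.5, -19.5, 19.5, -34.0], [26.5, -19.7, 19.7, -34.0], [31.5, -19.4, 19.5, -34.0], [36.5, -19.5, 19.6, -34.0], [41.5, -19.6, 19.5, -34.0]] end x 46.205889820356866
blank axis angle 0.09289550178447935 y mid 0.018134783666586395 z slope deg 0.03566241872853484
```

View pics/w6.png

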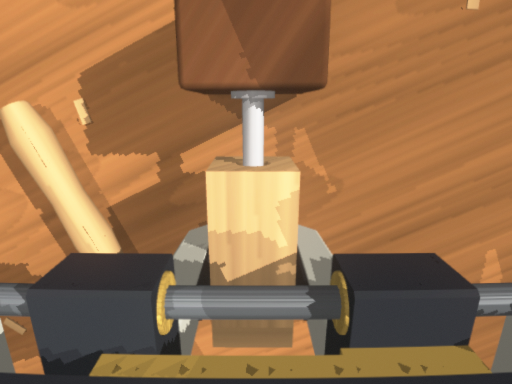

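```bash
python3 -m handwheel '-0.025 0.011 0.002 0 0 0;-0.05 0.023 0.002 0 0 0;-0.073 0.033 0.002 0 0 0;-0.073 0.033 0.002 0 0 0;-0.073 0.033 0.002 0 0 0'
python3 - <<'E'
from h import *
s=robot.read_state()
g=np.array([-.909,.416]); print("along",(s["tool_pos"][:2]-[.5814,.084])@g,"lat",(s["tool_pos"][:2]-[.5807,.0841])@[.416,.909],s["tool_pos"],s["force"],s["wrist_torque"])
E
```

```text
t: 9.5
tool_pos: [0.5198, 0.1123, 0.0318]
orientation: [-0.665, -3.07, -0.0]
force: [-0.6, -0.5, -0.4]
opening: 0.0396
along 0.0678088915257841 lat 0.00031689850170191767 [0.51976936 0.11233327 0.03184936] [-0.64179477 -0.45844199 -0.43884417] [ 0.05013382 -0.18465734  0.00994353]
```

```bash
python3 -m handwheel '-0.006 0.003 0 0 0 0;-0.012 0.005 0 0 0 0;-0.015 0.007 0 0 0 0;-0.015 0.007 0 0 0 0'
python3 -m handwheel '-0.003 0.0015 0 0 0 0;-0.006 0.003 0 0 0 0;-0.006 0.003 0 0 0 0'
python3 - <<'E'
from h import *
s=robot.read_state()
g=np.array([-.909,.416]); print("along",(s["tool_pos"][:2]-[.5814,.084])@g,"lat",(s["tool_pos"][:2]-[.5807,.0841])@[.416,.909],s["tool_pos"],s["force"],s["wrist_torque"])
E
```

```text
t: 9.9
tool_pos: [0.5154, 0.1143, 0.0317]
orientation: [-0.666, -3.07, -0.0]
force: [0.0, -0.3, -0.7]
opening: 0.0398
t: 10.2
tool_pos: [0.5151, 0.1145, 0.0319]
orientation: [0.666, 3.067, -0.0]
force: [7.6, -3.7, -6.5]
opening: 0.0401
along 0.07295938065958979 lat 0.0002931577151498008 [0.51507458 0.1144557  0.03192392] [ 7.61523789 -3.6696777  -6.51704729] [-0.61326003 -1.43808897 -0.06393037]
```

```bash
python3 -m handwheel '-0.003 0.0015 0 0 0 0;-0.003 0.0015 0 0 0 0;-0.003 0.0015 0 0 0 0'
python3 - <<'E'
from h import *
s=robot.read_state()
g=np.array([-.909,.416]); print("along",(s["tool_pos"][:2]-[.5814,.084])@g,s["tool_pos"],s["force"],s["wrist_torque"])
T=wristpose(s)
p,d=robot.read_camera("wrist"); C=cloud("wrist",d,T)
np.savez("w7.npz",p=p,d=d,C=C,T=T,tp=s["tool_pos"],ori=s["orientation"])
cv2.imwrite("pics/w7.png",p[:,:,::-1])
M=R.from_rotvec(s["orientation"]).as_matrix(); L=(C-s["tool_pos"])@M
for c in [225,240,275,285]:
    col=L[90:180,c]; print(c,[(int(r)+90,*(col[r]*1e3).round(0).astype(int)) for r in range(0,90,3)])
E
```

```text
t: 10.5
tool_pos: [0.5151, 0.1145, 0.0321]
orientation: [0.666, 3.066, -0.0]
force: [12.0, -5.6, -9.1]
opening: 0.0401
along 0.07297500081283959 [0.5150614  0.11446445 0.03210026] [11.98235547 -5.55125829 -9.05065521] [-0.94043273 -2.04674284  0.03444335]
225 [(90, np.int64(79), np.int64(-11), np.int64(-33)), (93, np.int64(78), np.int64(-11), np.int64(-33)), (96, np.int64(77), np.int64(-11), np.int64(-35)), (99, np.int64(76), np.int64(-11), np.int64(-34)), (102, np.int64(74), np.int64(-11), np.int64(-34)), (105, np.int64(73), np.int64(-11), np.int64(-33)), (108, np.int64(72), np.int64(-11), np.int64(-34)), (111, np.int64(71), np.int64(-11), np.int64(-34)), (114, np.int64(70), np.int64(-11), np.int64(-33)), (117, np.int64(68), np.int64(-11), np.int64(-33)), (120, np.int64(67), np.int64(-11), np.int64(-32)), (123, np.int64(66), np.int64(-11), np.int64(-33)), (126, np.int64(65), np.int64(-11), np.int64(-33)), (129, np.int64(64), np.int64(-11), np.int64(-34)), (132, np.int64(62), np.int64(-11), np.int64(-34)), (135, np.int64(61), np.int64(-11), np.int64(-35)), (138, np.int64(60), np.int6
[... 4466 characters left out ...]
, (138, np.int64(60), np.int64(13), np.int64(-33)), (141, np.int64(59), np.int64(13), np.int64(-34)), (144, np.int64(58), np.int64(13), np.int64(-34)), (147, np.int64(56), np.int64(14), np.int64(-33)), (150, np.int64(55), np.int64(13), np.int64(-35)), (153, np.int64(54), np.int64(14), np.int64(-33)), (156, np.int64(52), np.int64(14), np.int64(-33)), (159, np.int64(46), np.int64(17), np.int64(-2)), (162, np.int64(46), np.int64(16), np.int64(-12)), (165, np.int64(46), np.int64(15), np.int64(-18)), (168, np.int64(46), np.int64(14), np.int64(-27)), (171, np.int64(46), np.int64(14), np.int64(-34)), (174, np.int64(45), np.int64(14), np.int64(-34)), (177, np.int64(44), np.int64(14), np.int64(-34))]
```

View pics/w7.png

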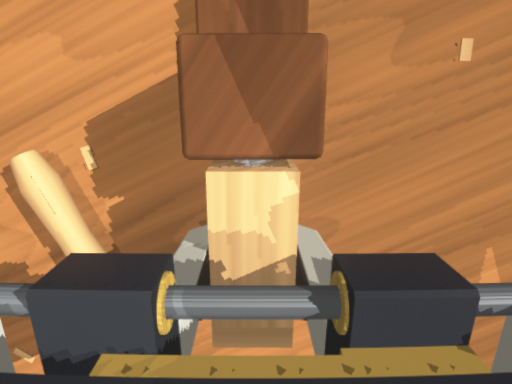

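```bash
python3 -m handwheel '0.03 -0.014 0 0 0 0;0.08 -0.037 0 0 0 0;0.14 -0.064 0 0 0 0;0.2 -0.092 0 0 0 0;0.2 -0.092 0 0 0 0'
python3 -m handwheel '0.06 -0.027 0 0 0 0;0.12 -0.055 0 0 0 0;0.14 -0.064 0.05 0 0 0;0.14 -0.064 0.2 0 0 0;0.14 -0.064 0.35 0 0 0'
python3 - <<'E'
from h import *
s=robot.read_state(); print(s["force"],s["opening"],s["q"])
z=np.array([0,1.,0]);x=np.array([0,0,1.]);y=np.cross(z,x)
Mf=R.from_matrix(np.stack([x,y,z],1))
# blank centre at tool (.9mm x,0,-14mm z): centre at (0.5,0.05,0.2)
bc=np.array([.001,0,-.014]); tp=np.array([.5,.05,.2])-Mf.apply(bc); print("final tcp",tp)
delta(tp,Mf)
delta(s["tool_pos"],down(90))
E
```

```text
t: 11.05
tool_pos: [0.5748, 0.087, 0.0321]
orientation: [0.668, 3.069, 0.001]
force: [0.4, 0.4, -0.8]
opening: 0.0397
t: 11.55
tool_pos: [0.6129, 0.0691, 0.1372]
orientation: [-0.665, -3.066, 0.001]
force: [1.8, 0.2, -0.6]
opening: 0.0398
[ 1.83426814  0.23931179 -0.55060088] 0.03981405810623276 [ 2.87385742e-02  2.29166118e-01  1.52774252e+00  6.66018071e-04
  1.38907303e+00 -1.11475945e+00]
final tcp [0.5   0.064 0.199]
t 11.55 shift share [-0.3763 -0.017   0.2061] turn share [ 1.7554  1.1277 -1.1348] | mm [-112.9   -5.1   61.8] deg [ 78.99  50.75 -51.07] q [ 0.03  0.23  1.53  0.    1.39 -1.11] F [ 1.8  0.2 -0.6]
t 11.55 shift share [0. 0. 0.] turn share [-0.0038 -0.0046 -1.4558] | mm [0. 0. 0.] deg [ -0.17  -0.21 -65.51] q [ 0.03  0.23  1.53  0.    1.39 -1.11] F [ 1.8  0.2 -0.6]
```

```bash
python3 -m handwheel '-0.03 0 0.06 0 0 -0.18;-0.07 0 0.12 0 0 -0.37;-0.12 0 0.2 0 0 -0.56;-0.18 0 0.25 0 0 -0.75;-0.25 0 0.3 0 0 -0.93'
python3 -m handwheel '0 0 0 0 0 -0.18;0 0 0 0 0 -0.36;0 0 0 0 0 -0.526;0 0 0 0.1 0 -0.526'
python3 - <<'E'
from h import *
z=np.array([0,1.,0]);x=np.array([0,0,1.]);y=np.cross(z,x)
delta([.5,.064,.199],R.from_matrix(np.stack([x,y,z],1)))
E
```

```text
t: 12.05
tool_pos: [0.5386, 0.0693, 0.2286]
orientation: [1.726, 2.625, 0.002]
force: [0.5, -0.7, 0.1]
opening: 0.0398
t: 12.45
tool_pos: [0.539, 0.0709, 0.2277]
orientation: [-2.193, -2.186, -0.103]
force: [-0.1, 0.2, -0.8]
opening: 0.0398
t 12.45 shift share [-0.13   -0.0229 -0.0958] turn share [1.9007 0.0127 0.019 ] | mm [-39.   -6.9 -28.7] deg [85.53  0.57  0.85] q [-0.02 -0.05  1.66  0.08  1.52 -0.02] F [-0.1  0.2 -0.8]
```

```bash
python3 -m handwheel '0 0 0.02 0.18 0 0;0 0 0.03 0.36 0 0;-0.02 0 0.03 0.54 0 0;-0.04 0 0.03 0.72 0 0;-0.06 0 0.03 0.9 0 0'
python3 - <<'E'
from h import *
z=np.array([0,1.,0]);x=np.array([0,0,1.]);y=np.cross(z,x)
delta([.5,.064,.199],R.from_matrix(np.stack([x,y,z],1)))
E
```

```text
t: 12.95
tool_pos: [0.5217, 0.0687, 0.2382]
orientation: [-1.768, -1.76, -0.752]
force: [0.6, 0.3, -2.2]
opening: 0.04
t 12.95 shift share [-0.0723 -0.0156 -0.1307] turn share [0.996  0.0136 0.0211] | mm [-21.7  -4.7 -39.2] deg [44.82  0.61  0.95] q [-0.46  0.06  1.73  0.71  1.71 -0.49] F [ 0.6  0.3 -2.2]
```

```bash
python3 -m handwheel '0 0 0 0.18 0 0;0 0 0 0.36 0 0;-0.02 0 0 0.54 0.005 0.005;-0.04 0 0 0.72 0.01 0.01;-0.06 0 0 0.9 0.013 0.02'
python3 - <<'E'
from h import *
z=np.array([0,1.,0]);x=np.array([0,0,1.]);y=np.cross(z,x)
delta([.5,.064,.199],R.from_matrix(np.stack([x,y,z],1)))
E
```

```text
t: 13.45
tool_pos: [0.5036, 0.068, 0.2373]
orientation: [-1.263, -1.266, -1.172]
force: [0.4, 0.6, -1.4]
opening: 0.0403
t 13.45 shift share [-0.0119 -0.0135 -0.1276] turn share [ 0.0961  0.0005 -0.0021] | mm [ -3.6  -4.  -38.3] deg [ 4.33  0.02 -0.09] q [-0.64  0.5   1.7   1.1   2.02 -0.77] F [ 0.4  0.6 -1.4]
```

```bash
python3 -m handwheel '-0.01 -0.01 -0.04 0.095 0 -0.002;-0.012 -0.013 -0.08 0.095 0 -0.002;-0.012 -0.013 -0.12 0.095 0 -0.002;-0.012 -0.013 -0.128 0.095 0 -0.002;-0.012 -0.013 -0.128 0.095 0 -0.002'
python3 -m handwheel '0 0 0 0 0 0;0 0 0 0 0 0'
python3 - <<'E'
from h import *
z=np.array([0,1.,0]);x=np.array([0,0,1.]);y=np.cross(z,x)
delta([.5,.064,.199],R.from_matrix(np.stack([x,y,z],1)))
s=robot.read_state()
Mt=R.from_rotvec(s["orientation"]).as_matrix(); b=s["tool_pos"]+Mt@np.array([.001,0,-.014]); print("blank centre",b)
for n in ["top","scene"]:
    p,d=robot.read_camera(n); C=cloud(n,d); np.savez(n+"F.npz",p=p,d=d,C=C)
    u,v=proj(n,b+[0,0,.045])[0].round().astype(int); print(n,u,v)
    c=p[max(0,v-50):v+50,max(0,u-65):u+65,::-1]
    cv2.imwrite(f"pics/{n}F.png",cv2.resize(c,None,fx=5,fy=5,interpolation=cv2.INTER_NEAREST))
    if n=="top": print((C[v-13:v+14,u-13:u+14,2]*1e3).round(0).astype(int))
E
```

```text
t: 13.95
tool_pos: [0.5005, 0.065, 0.1981]
orientation: [-1.214, -1.215, -1.204]
force: [-0.0, -0.1, -0.9]
opening: 0.0395
t: 14.15
tool_pos: [0.5005, 0.0648, 0.1983]
orientation: [-1.214, -1.215, -1.205]
force: [0.7, -0.1, -1.9]
opening: 0.0399
t 14.15 shift share [-0.0016 -0.0027  0.0022] turn share [ 0.0093 -0.0002 -0.0013] | mm [-0.5 -0.8  0.7] deg [ 0.42 -0.01 -0.06] q [-0.64  0.63  1.67  1.1   2.03 -0.85] F [ 0.7 -0.1 -1.9]
blank centre [0.50048163 0.05082843 0.19943097]
top 237 208
[[  2   2   2  -5  -1  -1  -3   3  -4   0   1  -4 206 209 209 207 207 205
  207 205 206 206 206 206 204 209 206]
 [ -3  -4  -2   2  -1  -2   4  -1   1  -1  -4 205 205 209 207 207 206 205
  208 209 207 207 208 208 209 209 209]
 [ -1   0  -1  -1  -5  -1  -2  -1  -2  -3 207 208 210 207 203 209 206 209
  208 207 207 208 208 202 205 207 209]
 [ -4  -1  -1   3   2   1   2  -2  -2 207 205 205 205 204 206 207 207 208
  209 205 207 207 206 212 205 208 208]
 [  2   1  -6  -4  -1   0  -1   3 206 211 205 206 206 204 208 207 208 207
  209 208 206 207 207 207 203 208 203]
 [  0  -1  -4  -2  -2   0   3   3 205 209
[... 1759 characters left out ...]
 3   4]
 [ -1  -3  -1   2   6 244 242 244 244 245 245 242 246 241 246 243 246 243
  245 243 241 243 200  -2  -1  -3  -1]
 [  3  -1  -1   2   0 245 244 245 243 244 245 243 245 247 242 239 243 244
  243 248 240 242 202 205 206 206 206]
 [  8  -1   2  -2  -4   3  -7  -1 206 208 208 208 205 207 206 207 208 203
  209 204 206 208 207 210 204 207 207]
 [ -1  -1   3  -8  -1   1   1   0 206 208 209 207 204 208 208 206 204 206
  203 204 209 206 205 206 205 206 205]
 [  1   0  -2  -2  -1  -1   0   1   2 212 213 210 210 208 207 207 211 205
  210 206 205 209 204 209 208 209 209]
 [  0   2  -1  -3  -1   0   2   0   0   2 207 202 208 205 203 210 205 208
  209 205 207 211 207 211 208 208 207]]
scene 256 117
```

View pics/topF.png

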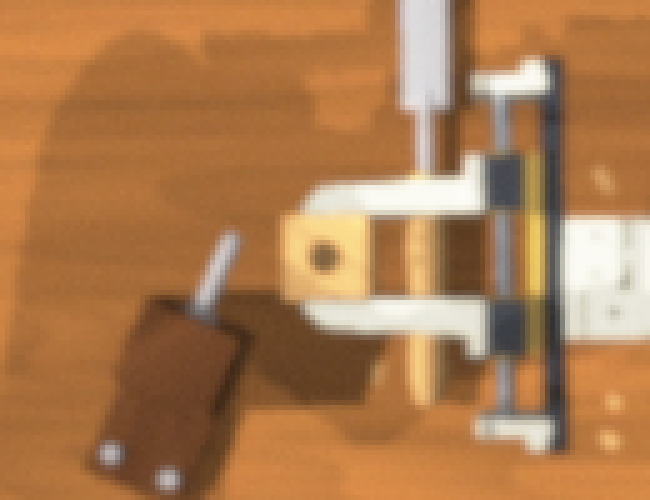

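View pics/sceneF.png

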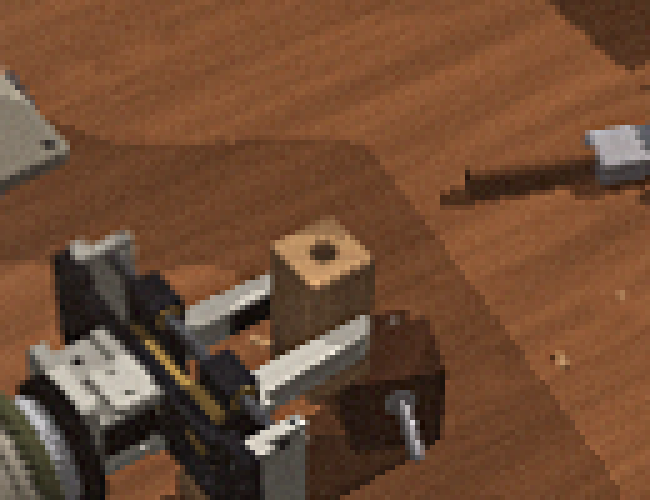

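```bash
python3 -m handwheel '-0.001 -0.002 0.002 0.009 0 -0.001;-0.001 -0.002 0.002 0.009 0 -0.001;-0.001 -0.002 0.002 0.009 0 -0.001;-0.001 -0.002 0.002 0.009 0 -0.001;-0.001 -0.002 0.002 0.009 0 -0.001'
python3 - <<'E'
from h import *
p,d=robot.read_camera("top"); C=cloud("top",d)
X=C[195:228,220:262].reshape(-1,3); X=X[(X[:,2]>.239)&(X[:,2]<.249)]
A=np.c_[X[:,:2]-X[:,:2].mean(0),np.ones(len(X))]; r=np.linalg.lstsq(A,X[:,2],rcond=None)[0]
print(len(X),"slope deg",np.degrees(r[:2]),"top z",r[2])
z=np.array([0,1.,0]);x=np.array([0,0,1.]);y=np.cross(z,x)
delta([.5,.064,.199],R.from_matrix(np.stack([x,y,z],1)))
s=robot.read_state(); print(s["dq"].round(3),s["opening"])
p0=np.load("top.npz")["p"].astype(int); D=np.abs(p.astype(int)-p0).sum(2)
cv2.imwrite("pics/cmp.png",np.hstack([np.load("top.npz")["p"],p])[:,:,::-1][:, ::1][60:300, :][:, :1024][:, :].copy()[:, 0:1024:1][::1, ::1] if 0 else cv2.resize(p[:,:,::-1],None,fx=1.5,fy=1.5))
E
```

```text
t: 14.75
tool_pos: [0.4998, 0.0643, 0.1979]
orientation: [-1.209, -1.206, -1.208]
force: [0.1, 0.0, -0.8]
opening: 0.04
252 slope deg [ 0.15959521 -0.2274218 ] top z 0.24335704157706253
t 14.8 shift share [ 0.0007 -0.0011  0.0037] turn share [-0.002  -0.0031  0.0004] | mm [ 0.2 -0.3  1.1] deg [-0.09 -0.14  0.02] q [-0.65  0.64  1.67  1.1   2.03 -0.85] F [ 0.3  0.2 -0.5]
[-0.    -0.001 -0.001 -0.    -0.001 -0.001] 0.039832101567950376
```

View pics/cmp.png

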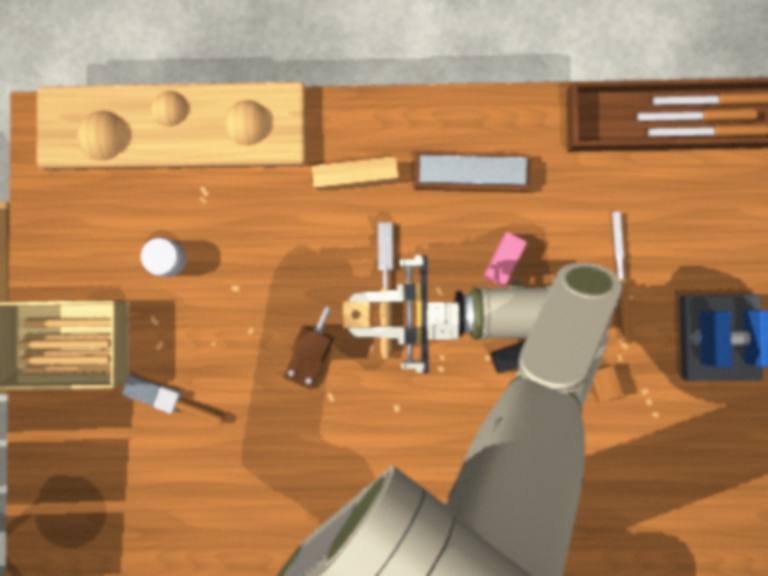

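The final top view (1.5x scale) shows the blank held at (356,314) with its hole up. The chisel, pink and black blocks, stone, tin and the rest are where they were at the start. Handing in.

```bash
python3 - <<'E'
from plant import robot
print(robot.close_job())
s=robot.read_state(); print(s["t"],s["tool_pos"],s["opening"])
E
```

```text
the job is handed in; nothing more can be done
None
the job is handed in; nothing more can be done
```

The job is done and handed in at about 14.8 s. The blank is held in the gripper with its hole facing up, about 20 cm above the bench.

- **Finding the bored end:** A wrist depth view of the far end looked at least 22 mm into the hole, so that was the bored end and not the 6 mm dimple.
- **On the pin:** I gripped the blank at 40 N and turned it. I then pushed it onto the pin until it stopped moving, at about 13 N along the pin. The gap to the block's face measured about 5 mm, as expected for a bottomed hole. The sideways/vertical fit was corrected by up to about 1.5 mm on the way in.
- **Final pose:** I drew it off and turned it over. The blank's centre is at about z = 0.199 m by the tool pose. The top camera shows the end face at 0.243 m and the hole floor at about 0.198 m, so 45 mm deep. The end face is level to about 0.3° and the arm is still.
- **Other things on the bench:** The final top picture shows no sign that anything else moved, though the arm partly covered the gouge, the offcut and the black block.

No checks failed. The fixed cameras disagreed by about 3 mm across the pin, so I aligned it from the wrist camera instead.

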